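Load and start the tea brewer

TASK

Clear the honey pot off the brewer's warming plate and stand it in the middle of the bamboo coasters, then wake the brewer with the large round key. Next lift every infuser that hangs on the rail off its peg and stand them all upright, wholly on the warming plate and let go; only then start the brew by pressing the square key, the large round key and the long bar key in that order, each fully down and one at a time. Never press the small round key, and leave the kettle, teapot, caddy, mug, tin, spoon and canister where they are.

Things in the scene. Friction and masses are not known exactly. Their poses are not given: they have to be found in the camera images.
- brewer: tea brewer, fixed, 240 mm deep (x) by 340 mm wide (y); origin under the middle, 125 mm from its near edge, at table height; x points away from the robot. Near side: control strip 90 mm deep, top 45 mm high, with four aluminium keys in a row along y, 70 mm apart, in an order that changes. Far side: the warming plate
- plate (a point): centre of the warming plate's flat top, 30 mm above the table; the plate is 130 mm (brewer x) by 320 mm (brewer y), no rim; the control strip beside its near edge stands 15 mm higher
- key_round_top (a point): large round key, 34 mm across; the centre of its top face, 18 mm above the control strip's top, is given; z up
- key_square_top (a point): square key, 30 by 30 mm; the centre of its top face, 18 mm above the control strip's top, is given; z up
- key_bar_top (a point): long bar key, 54 mm (brewer x) by 18 mm; the centre of its top face, 18 mm above the control strip's top, is given; z up
- key_small_top (a point): small round key, 16 mm across (cancel; not to be pressed); the centre of its top face, 18 mm above the control strip's top, is given; z up
- key_round (a joint): large round key's travel in m: 0 up, 0.006 fully down; it springs back; 1.5 N starts it, 5 N holds it fully down; counts as pressed past 0.0045
- key_square (a joint): square key's travel in m: 0 up, 0.006 fully down; it springs back; 1.5 N starts it, 5 N holds it fully down; counts as pressed past 0.0045
- key_bar (a joint): long bar key's travel in m: 0 up, 0.006 fully down; it springs back; 1.5 N starts it, 5 N holds it fully down; counts as pressed past 0.0045
- key_small (a joint): small round key's travel in m: 0 up, 0.006 fully down; it springs back; 1.5 N starts it, 5 N holds it fully down; counts as pressed past 0.0045
- rail: fixed peg rail; origin on its wooden foot's underside. Four pegs 75 mm apart along y (y = -112.5, -37.5, 37.5, 112.5 mm), 10 mm thick, point along its -x, towards the brewer; tops 137 mm above the table. They end at x = -84 mm, the tip turned up 8 mm above the peg's top. Cross bar, 16 mm thick, at x = 12 mm at peg height; nothing above it
- infuser_0: steel tea infuser, 140 mm tall, 0.11 to 0.21 kg; 2 to 4 are present, each hung on a peg at rail x = -50 mm. Origin: centre of its flat bottom, z up. Closed basket 56 mm across, 46 tall; above it a wooden strap handle 14 mm thick (its x), 46 wide (y): window 30 wide, z = 46 to 82 mm, where the peg passes; plain strap from z = 82 to 140 mm
- infuser_1: steel tea infuser, 140 mm tall, 0.11 to 0.21 kg; 2 to 4 are present, each hung on a peg at rail x = -50 mm. Origin: centre of its flat bottom, z up. Closed basket 56 mm across, 46 tall; above it a wooden strap handle 14 mm thick (its x), 46 wide (y): window 30 wide, z = 46 to 82 mm, where the peg passes; plain strap from z = 82 to 140 mm
- infuser_2: steel tea infuser, 140 mm tall, 0.11 to 0.21 kg; 2 to 4 are present, each hung on a peg at rail x = -50 mm. Origin: centre of its flat bottom, z up. Closed basket 56 mm across, 46 tall; above it a wooden strap handle 14 mm thick (its x), 46 wide (y): window 30 wide, z = 46 to 82 mm, where the peg passes; plain strap from z = 82 to 140 mm
- infuser_3: steel tea infuser, 140 mm tall, 0.11 to 0.21 kg; 2 to 4 are present, each hung on a peg at rail x = -50 mm. Origin: centre of its flat bottom, z up. Closed basket 56 mm across, 46 tall; above it a wooden strap handle 14 mm thick (its x), 46 wide (y): window 30 wide, z = 46 to 82 mm, where the peg passes; plain strap from z = 82 to 140 mm
- honey: white ceramic honey pot, 64 mm across and 66 mm tall with a 7 mm lid on top; a wooden dipper fixed in the lid stands upright on the axis: a plain stick 16 mm across from z = 72 to 128 mm. Origin centre of the bottom, z up; starts on the warming plate. 0.25 to 0.46 kg
- coasters: stack of two round bamboo coasters, fixed, 130 mm across; origin centre of the underside on the table, top 24 mm above the table
- kettle: copper-toned kettle, bystander, 156 mm across the foot, 175 mm tall, with side handle and spout; origin centre of the underside
- teapot: round blue teapot, bystander, 145 mm across, 130 mm tall; origin centre of the underside
- caddy: clear acrylic caddy with tea bags and a latch, bystander, 104 by 134 by 86 mm; origin centre of the underside
- cup: terracotta mug, bystander, 76 mm across, 75 mm tall, handle at +y; origin centre of the underside
- tin: brass tea tin, bystander, 70 mm across, 100 mm tall; origin centre of the underside
- spoon: steel spoon with wooden handle lying flat, bystander, 150 mm long along its x; origin at its underside
- jug: white round canister, bystander, 72 mm across, 90 mm tall; origin centre of the underside

How it is judged:
By the outcome, as a careful person would: the job done as asked, in the order asked, and still so for the second after the job is handed in, with the robot touching nothing.
Of infuser_0, infuser_1, infuser_2, infuser_3 only 2 to 4 are there at a start; the rules pass over those that are not, and their reading is None.
At some moment in a run one of honey may be knocked a few centimetres aside while the robot is not near it.
Once in a run the grip may slacken for a moment while it holds something.
It also fails if it takes over 210 s, if anything falls off the work surface, if the arm or the gripper's body presses on something with over 40 N, if the wrist force passes 120 N, or if a joint passes its speed limit or range.

ROBOT

A 6-joint arm with a two-finger parallel gripper is mounted at the origin on the work surface. World frame = base frame: x ahead of the robot, y to its left, z up, the work surface at z = 0. Lengths are in mm, angles in rad, forces in N, time in s.
With the tool pointing down it reaches from about 300 to 775 mm from the base axis. Payload 14.6 kg.
Tool frame: the origin (TCP) lies midway between the tips of the shut fingers; the grasp point (between the pads) lies 19 mm behind it (manip.grasp_offset is the distance from the TCP to the grasp point, in mm); z points along the fingers, y is the line along which they close (so a half turn about z gives the same grasp; the last joint's range is limited). The gripper opens to 94 mm and grips with 3 to 60 N. Pads are 16 mm wide; open, the fingers measure 119 mm over their backs; the gripper's body (75 mm by 177 mm) begins 78 mm behind the grasp point.
Start: joints at [1.15, 0.3, 1.521, -0, 1.321, -0.067], TCP at [190.553, 515.925, 205.446] pointing down, gripper open.
Joint ranges: [-3.03, 3.03], [-0.79, 2.21], [0.23, 2.52], [-1.04, 4.18], [0, 3.07], [-2.55, 2.55]. Speed limits (rad/s): [2.22, 2.22, 2.57, 3.14, 3.14, 3.14].

INTERFACE

Orientations are given as [roll, pitch, yaw] about the fixed x, y, z axes, in that order (R = Rz(yaw) Ry(pitch) Rx(roll)).
In Python, from cell import manip, viewer gives the robot as it stands. The module is installed in compiled form; this text tells all that it offers.
- The arm moves only by the tool move_arm, never from a script. Its argument "moves" is a list of rows, each a list of 4 numbers: the shift along the tool's x, y, z in m, then the turn about the tool's z in rad. A call has 1 to 12 rows; each row is the pose to reach, as a shift and turn from the pose commanded when the call began, along the tool's axes at that moment; what a row does not reach only later rows make up. A row lasts 1/10 s, in which the tool goes at most 50 mm and 8.59 degrees, less where a joint would pass 70% of its speed; a pose out of reach is approached as far as the arm can. A call with a gripper value outside its range is refused whole. "jaw" is the finger opening in m, from 0 to 0.094, set as the call begins (left out, the last holds). The fingers move at their own pace and stop on an object; "squeeze" is the grip in N (left out, the last holds). Time passes only in rows, so rows that repeat a pose let the fingers close. It gives the time, the measured TCP pose, the force, the opening and the grip force at its end, in the units of the state.
- manip.read_state(): the state, without advancing time (a new reading comes with each control period).
- viewer.camera(name): name is "scene" or "top"; returns a dict with "frame" (480x640x3 uint8, blue, green, red), "z_map" (480x640 float32, mm along the optical axis (not along the pixel's ray), 0 where there is no reading), "fx", "fy", "cx", "cy" (pixels), "origin" and "orientation" of the camera in the world. Camera axes: x right, y down, z forward; pixel columns grow to the right and rows downward; lengths in mm; the calibration is good to about 2 mm. A picture is of the moment at which its call begins.
- manip.sign_off(): hands the job in; it is judged then, once.
The state is a dict: "clock": time; "joints": joint angles; "qd": joint speeds; "effort": joint torques, N m; "eef_pos": TCP position; "eef_rot": TCP orientation; "wrist_force": force on the tool from outside, world axes, zero at the start; "moment": the same for the moment, N m; "finger_gap": finger opening in mm; "finger_force": force on a finger pad.
Only numpy, scipy, OpenCV 4.12 (cv2) and the standard library are available. Lean on these libraries where they do the work, as an engineer would, in place of code of your own. Each camera call takes 0.05 s, during which the arm holds its last target. There are 200 camera calls.

## Working session

There is one attempt and no reset: what is moved stays moved. The work goes in short steps, Python scripts to look and compute and a tool call to move; the robot and the scene stay as the last step left them, time stands still between calls to the robot, and variables do not carry over. Pictures are saved under pics/ and viewed, at most 14 in all, crops included, and the job is handed in when it is done.

Besides the shell and the picture viewer there is one more tool, called after "Call:" by a JSON object that holds its "method" and its "body". move_arm: Moves the arm, as the interface text tells. Its arguments: {"type":"object","properties":{"moves":{"type":"array"},"jaw":{"type":"number"},"squeeze":{"type":"number"}},"required":["moves"]}

```bash
mkdir -p pics; cat > h.py <<'E'
import numpy as np, cv2
from cell import manip, viewer
from scipy.spatial.transform import Rotation as R
def cam(n):
    c=viewer.camera(n); o=np.array(c['orientation'],float)
    c['R']=R.from_euler('xyz',o).as_matrix() if o.size==3 else (o if o.shape==(3,3) else R.from_quat(o).as_matrix())
    z=c['z_map']; v,u=np.mgrid[0:480,0:640]
    p=np.stack([(u-c['cx'])/c['fx']*z,(v-c['cy'])/c['fy']*z,z],-1)
    c['P']=p@c['R'].T+np.array(c['origin']); c['P'][z==0]=np.nan
    return c
E
python3 - <<'E'
from h import *
s=manip.read_state(); print(s)
for n in ['scene','top']:
    c=cam(n); cv2.imwrite(f'pics/{n}0.png',c['frame']); print(n,c['origin'],c['orientation'],c['fx'],c['cx'],c['cy'])
    np.save(f'{n}0.npy',c['P'])
E
```

```text
{'clock': 0.0, 'joints': array([ 1.15041215e+00,  3.00458858e-01,  1.52156348e+00, -4.90340088e-06,
        1.32069479e+00, -6.66263371e-02]), 'qd': array([-0.00173052, -0.00014338,  0.00141521, -0.00042615, -0.00209166,
        0.00019852]), 'effort': array([-7.35697677e-05, -5.31809020e+01, -3.52737021e+01,  7.09070452e-02,
        2.44987925e-02, -3.48850813e-05]), 'eef_pos': array([190.44752039, 515.70352944, 204.90048834]), 'eef_rot': array([-3.14047035e+00, -7.01255147e-05,  2.78783599e+00]), 'wrist_force': array([-0.53766248,  0.4652695 , -0.11349313]), 'moment': array([-0.03341595, -0.00519117, -0.01402405]), 'finger_force': 0.0, 'finger_gap': 93.86984860439956}
scene [1376.29478401 -387.24177804  922.76394111] [-2.34219494 -0.00781559  1.1924802 ] 566.8008579991588 321.23510168687017 235.76789111859324
top [432.60662383 -32.2141698  919.0849794 ] [-2.98305465 -0.01783972 -1.57069605] 435.474758069187 314.46238888817754 239.46034156100157
```

View pics/scene0.png

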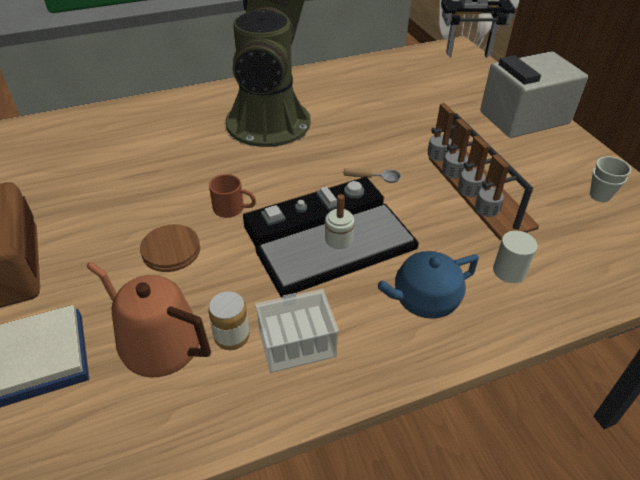

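View pics/top0.png

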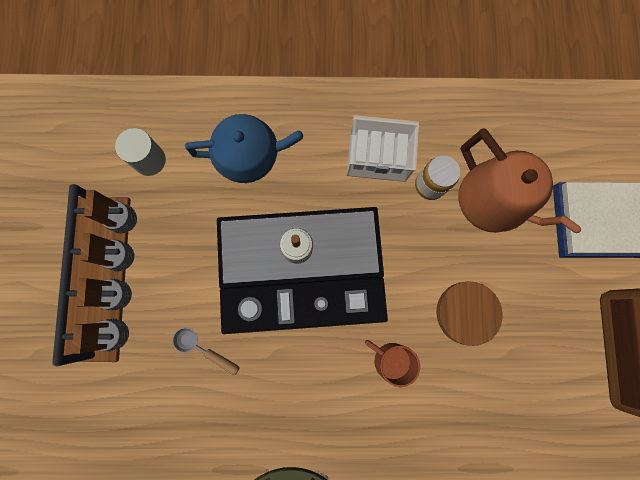

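The scene shows four infusers on the rail (about (440-490,130-190) in the scene view), the honey pot at top (296,243), keys in the top view at round (249,309), bar (286,307), small (321,304) and square (356,301), and coasters at (470,313).

```bash
python3 - <<'E'
from h import *
np.set_printoptions(precision=1,suppress=True)
T=np.load('top0.npy');S=np.load('scene0.npy')
f=lambda P,u,v,r=2:np.nanmedian(P[v-r:v+r+1,u-r:u+r+1].reshape(-1,3),0)
for n,u,v in [('round',249,309),('bar',286,307),('small',321,304),('square',356,301),('dip',296,238),('coast',470,313),('plateL',240,250),('plateR',360,240),('strip',303,318)]: print('top',n,f(T,u,v))
for n,u,v in [('square',273,214),('small',301,206),('bar',329,197),('round',354,188),('dip',340,198),('coast',170,245)]: print('scene',n,f(S,u,v))
def box(P,lo,hi):
    q=P.reshape(-1,3); return q[np.all((q>lo)&(q<hi),1)]
for n,P in (('T',T),('S',S)):
    # coasters
    k=f(T,470,313); q=box(P,[k[0]-80,k[1]-80,17],[k[0]+80,k[1]+80,31]); (c,r)=cv2.minEnclosingCircle(q[:,:2].astype(np.float32)); print(n,'coast',c,r,np.median(q[:,2]))
    k=f(T,296,238); q=box(P,[k[0]-40,k[1]-40,118],[k[0]+40,k[1]+40,240]); print(n,'dip',q.mean(0),len(q),q[:,2].max(),q.min(0),q.max(0))
    q=box(P,[k[0]-40,k[1]-40,85],[k[0]+40,k[1]+40,110]); print(n,'honey lid',q.min(0),q.max(0),q.mean(0))
    for nm,u,v in [('round',249,309),('bar',286,307),('small',321,304),('square',356,301)]:
        k=f(T,u,v); q=box(P,[k[0]-36,k[1]-30,57],[k[0]+36,k[1]+30,70]); rr=cv2.minAreaRect(q[:,:2].astype(np.float32)); print(n,nm,rr,np.median(q[:,2]),len(q))
    q=box(P,[200,200,150],[700,480,300])
    # cluster handles
    lab=np.zeros(len(q),int)-1; 
    from scipy.sparse.csgraph import connected_components
    from scipy.spatial import cKDTree
    t=cKDTree(q); nc,lab=connected_components(t.sparse_distance_matrix(t,9),directed=False)
    for i in range(nc):
        w=q[lab==i]
        if len(w)<20: continue
        top=w[w[:,2]>w[:,2].max()-6]; print(n,'H',len(w),w.min(0),w.max(0),'top',len(top),top.mean(0),cv2.minAreaRect(top[:,:2].astype(np.float32)))
E
```

```text
top round [432.8  78.8  67.1]
top bar [436.6   7.5  67. ]
top small [442.3 -60.1  66.5]
top square [ 448.1 -128.1   67.2]
top dip [556.7 -13.1 157.9]
top coast [ 424.8 -365.2   24.4]
top plateL [552.5 104.9  30.3]
top plateR [ 573.8 -142.5   30.1]
top strip [415.2 -25.2  45.2]
scene square [ 457.2 -131.8   67.5]
scene small [445.8 -61.1  59.2]
scene bar [446.9   7.8  68. ]
scene round [440.3  75.8  67.5]
scene dip [555.9 -13.2 157.3]
scene coast [ 427.  -364.7   25.8]
T coast (425.27178955078125, -366.471923828125) 65.4146728515625 24.358148044006043
T dip [554.3 -11.5 152.2] 84 161.20634992615464 [548.4 -18.4 118.9] [562.5  -3.7 161.2]
T honey lid [523.8 -42.3  85.2] [587.8  19.5 107.6] [553.7 -11.8  99. ]
T round ((435.0118408203125, 80.56761932373047), (39.263710021972656, 36.85343551635742), 26.464502334594727) 66.61020993618695 258
T bar ((438.592529296875, 8.668057441711426), (65.1253890991211, 27.967350006103516), 6.8096184730529785) 66.55652090781643 289
T small ((446.3187561035156, -60.405792236328125), (22.66964340209961, 19.346500396728516), 62.910003662109375) 65.93795252
[... 1625 characters left out ...]
11 [357.9 329.9 150.2] [408.5 347.7 199.7] top 67 [381.5 338.1 196.1] ((383.8050842285156, 338.88079833984375), (16.20405387878418, 48.92656707763672), 89.27428436279297)
S H 351 [430.5 329.1 150.1] [483.8 347.1 199.2] top 80 [459.1 337.7 196. ] ((457.0599670410156, 338.6773681640625), (48.783878326416016, 16.8909854888916), 0.02709854580461979)
S H 379 [506.7 327.9 150.1] [557.9 347.2 199.3] top 88 [532.3 337.5 195.8] ((531.6304321289062, 337.55133056640625), (46.99553298950195, 16.28521156311035), 2.6153576374053955)
S H 421 [581.3 327.8 150. ] [632.4 347.7 199.2] top 101 [607.4 337.1 195.7] ((606.9977416992188, 337.5345764160156), (46.6185188293457, 18.477720260620117), 2.605696439743042)
```

Call:
{"method": "move_arm", "body": {"moves": [[-0.04,-0.03,-0.035,-0.15],[-0.08,-0.06,-0.035,-0.3],[-0.12,-0.09,-0.035,-0.354],[-0.16,-0.12,-0.035,-0.354],[-0.2,-0.15,-0.035,-0.354],[-0.24,-0.18,-0.035,-0.354],[-0.28,-0.21,-0.035,-0.354],[-0.32,-0.23,-0.035,-0.354],[-0.36,-0.25,-0.035,-0.354],[-0.39,-0.27,-0.035,-0.354],[-0.39,-0.27,-0.035,-0.354],[-0.39,-0.27,-0.035,-0.354]], "jaw": 0.06, "squeeze": 40}}

```text
clock: 1.3
eef_pos: [462.8, 127.1, 240.0]
eef_rot: [-3.142, -0.001, 3.14]
wrist_force: [-0.1, 0.4, -0.7]
finger_gap: 59.9
finger_force: 0.0
```

```bash
python3 - <<'E'
from h import *
np.set_printoptions(precision=3,suppress=True)
s=manip.read_state(); print(s['clock'],s['eef_pos'],s['eef_rot'],s['joints'])
T=np.load('top0.npy');S=np.load('scene0.npy')
for P in (T,S):
    q=P.reshape(-1,3); m=(q[:,2]>27)&(q[:,2]<33.5)&(abs(q[:,0]-555)<130)&(abs(q[:,1]+12)<220)
    im=np.zeros((300,460),np.uint8)
    print('plate',cv2.minAreaRect(q[m][:,:2].astype(np.float32)))
    m=(q[:,2]>42)&(q[:,2]<48)&(abs(q[:,0]-440)<90)&(abs(q[:,1]+25)<200)
    print('strip',cv2.minAreaRect(q[m][:,:2].astype(np.float32)))
E
```

```text
1.3 [462.797 127.112 239.995] [-3.142 -0.001  3.14 ] [ 0.192  0.116  1.661  0.     1.365 -1.378]
plate ((560.4188232421875, -17.8333740234375), (145.9130859375, 332.9032287597656), 4.00630521774292)
strip ((447.3830871582031, -43.08564758300781), (369.92694091796875, 157.783447265625), 84.09012603759766)
plate ((525.1567993164062, -18.125869750976562), (212.8089141845703, 335.7143859863281), 3.835240364074707)
strip ((413.889892578125, -40.12562561035156), (145.5556182861328, 360.3714904785156), 3.7611379623413086)
```

```bash
cat >> h.py <<'E'
def stick(n,x,y,zlo,zhi,r=60):
    q=cam(n)['P'].reshape(-1,3); m=(abs(q[:,0]-x)<r)&(abs(q[:,1]-y)<r)&(q[:,2]>zlo)&(q[:,2]<zhi); q=q[m]
    return (q.mean(0).round(1),((q.min(0)+q.max(0))/2).round(1),q[:,2].max().round(1),len(q)) if len(q) else None
E
python3 - <<'E'
from h import *
for n in('top','scene'): print(n,stick(n,555,-12,110,175),stick(n,555,-12,85,108))
E
```

```text
top (array([554. , -11.5, 149.8]), array([555.6, -11.1, 136. ]), np.float64(160.5), 90) (array([553.7, -11.8,  99.2]), array([555.7, -11.5,  95.4]), np.float64(105.7), 766)
scene (array([556.2, -11.6, 139.6]), array([553.8, -10. , 136.3]), np.float64(161.6), 153) (array([562.7, -14.6,  98.4]), array([556.7, -10. ,  96.4]), np.float64(107.6), 501)
```

Honey at (555.5, -11), dipper top about 160. Move over it, then descend to TCP z ≈ 113.

Call:
{"method": "move_arm", "body": {"moves": [[-0.03,-0.04,0,0],[-0.06,-0.08,0,0],[-0.093,-0.11,0,0],[-0.093,-0.138,0.02,0],[-0.093,-0.138,0.05,0],[-0.093,-0.138,0.08,0],[-0.093,-0.138,0.105,0],[-0.093,-0.138,0.12,0],[-0.093,-0.138,0.126,0],[-0.093,-0.138,0.126,0],[-0.093,-0.138,0.126,0]]}}

```text
clock: 2.6
eef_pos: [556.3, -10.1, 115.4]
eef_rot: [-3.141, 0.001, -3.141]
wrist_force: [-0.1, 0.4, 0.2]
finger_gap: 60.0
finger_force: 0.0
```

Call:
{"method": "move_arm", "body": {"moves": [[0,0,0,0],[0,0,0,0],[0,0,0,0],[0,0,0,0],[0,0,0,0],[0,0,0,0],[0,0,0,0],[0,0,0,0]], "jaw": 0, "squeeze": 40}}

```text
clock: 3.4
eef_pos: [555.9, -10.4, 114.4]
eef_rot: [3.142, -0.0, -3.141]
wrist_force: [-0.8, 0.4, 1.0]
finger_gap: 15.5
finger_force: 40.0
```

Call:
{"method": "move_arm", "body": {"moves": [[0,0,-0.03,0],[0,0,-0.06,0],[0,0,-0.08,0],[0.02,-0.04,-0.08,0],[0.04,-0.08,-0.08,0],[0.055,-0.12,-0.08,0],[0.07,-0.16,-0.08,0],[0.085,-0.2,-0.08,0],[0.1,-0.24,-0.08,0],[0.115,-0.28,-0.08,0],[0.122,-0.31,-0.08,0],[0.126,-0.335,-0.08,0]]}}

```text
clock: 4.6
eef_pos: [428.8, -347.1, 194.0]
eef_rot: [3.141, -0.001, 3.14]
wrist_force: [0.6, -0.3, -2.8]
finger_gap: 15.5
finger_force: 40.0
```

```bash
python3 - <<'E'
from h import *
s=manip.read_state(); print(s['eef_pos'],s['joints'],s['finger_gap'],s['finger_force'])
x,y=s['eef_pos'][:2]
for n in('top','scene'):
    c=cam(n); q=c['P'].reshape(-1,3); 
    for lo,hi in((85,110),(112,180)):
        m=(abs(q[:,0]-x)<45)&(abs(q[:,1]-y)<45)&(q[:,2]>lo)&(q[:,2]<hi); w=q[m]
        if len(w): print(n,lo,len(w),w.min(0).round(1),w.max(0).round(1))
    cv2.imwrite(f'pics/{n}1.png',c['frame'])
E
```

```text
[ 428.83622235 -347.13240211  194.032457  ] [-7.46825477e-01  3.13567061e-01  1.53024691e+00 -1.11063586e-04
  1.29863116e+00 -2.31642885e+00] 15.52494223037694 39.999584555625916
top 85 1 [ 436.4 -319.3  109.9] [ 436.4 -319.3  109.9]
top 112 219 [ 402.3 -372.4  115.2] [ 456.3 -315.   179.5]
scene 112 857 [ 408.3 -380.9  112.2] [ 460.8 -316.5  180. ]
```

Call:
{"method": "move_arm", "body": {"moves": [[0.004,-0.02,0,0],[0.004,-0.02,0.02,0],[0.004,-0.02,0.045,0],[0.004,-0.02,0.065,0],[0.004,-0.02,0.075,0],[0.004,-0.02,0.08,0],[0.004,-0.02,0.083,0],[0.004,-0.02,0.085,0],[0.004,-0.02,0.086,0],[0.004,-0.02,0.086,0],[0.004,-0.02,0.086,0]]}}

```text
clock: 5.8
eef_pos: [426.0, -365.6, 108.8]
eef_rot: [-3.141, 0.0, -3.141]
wrist_force: [0.2, -0.2, -3.1]
finger_gap: 15.6
finger_force: 40.0
```

Call:
{"method": "move_arm", "body": {"moves": [[0,0,0.001,0],[0,0,0.001,0],[0,0,0.002,0],[0,0,0.002,0]]}}

```text
clock: 6.2
eef_pos: [426.4, -365.8, 108.5]
eef_rot: [-3.14, 0.001, -3.141]
wrist_force: [-4.2, 4.4, 15.4]
finger_gap: 15.3
finger_force: 40.0
```

Contact. Ease, release, lift clear.

Call:
{"method": "move_arm", "body": {"moves": [[0,0,-0.002,0],[0,0,-0.002,0],[0,0,-0.002,0],[0,0,-0.002,0],[0,0,-0.002,0],[0,0,-0.03,0],[0,0,-0.07,0],[0,0,-0.11,0],[0,0,-0.13,0],[0,0,-0.13,0]], "jaw": 0.06}}

```text
clock: 7.2
eef_pos: [426.6, -366.1, 239.5]
eef_rot: [-3.138, 0.004, -3.141]
wrist_force: [0.2, 0.1, 0.0]
finger_gap: 60.5
finger_force: 0.0
```

Call:
{"method": "move_arm", "body": {"moves": [[-0.007,0.045,0,0],[-0.007,0.09,0,0],[-0.007,0.135,0,0],[-0.007,0.18,0,0],[-0.007,0.225,0,0],[-0.007,0.27,0,0],[-0.007,0.315,0,0],[-0.007,0.36,0.03,0],[-0.007,0.405,0.06,0],[-0.007,0.446,0.09,0],[-0.007,0.446,0.12,0],[-0.007,0.446,0.14,0]], "jaw": 0}}

```text
clock: 8.4
eef_pos: [431.0, 81.8, 93.1]
eef_rot: [-3.141, -0.004, -3.139]
wrist_force: [0.7, 0.4, 0.3]
finger_gap: 0.3
finger_force: 0.0
```

```bash
python3 - <<'E'
from h import *
s=manip.read_state(); print(s['eef_pos'],s['eef_rot'],s['finger_gap'])
for n in('top','scene'): print(n,stick(n,425,-366,110,175),stick(n,425,-366,80,102), stick(n,425,-366,19,29,75))
E
```

```text
[430.98118329  81.84667742  93.07421615] [-3.14126041 -0.00403777 -3.13880195] 0.2902399111701758
top (array([ 439.9, -334.3,  140.3]), array([ 440.1, -336.5,  132.9]), np.float64(155.2), 133) (array([ 439.6, -331.3,   93.2]), array([ 439.6, -336.9,   90.9]), np.float64(101.7), 758) (array([ 416.1, -373.7,   24.3]), array([ 425.3, -367.5,   24.1]), np.float64(29.0), 2039)
scene (array([ 440.4, -336.7,  135.8]), array([ 436.2, -336.4,  133.5]), np.float64(156.1), 143) (array([ 447.4, -337.5,   93. ]), array([ 440.4, -337. ,   90.9]), np.float64(101.7), 501) (array([ 433.9, -383.7,   25.1]), array([ 420.9, -365.4,   24. ]), np.float64(29.0), 1173)
```

The pot was knocked to about (440, -337), so I'm re-centring it before waking the brewer.

Call:
{"method": "move_arm", "body": {"moves": [[0,0,-0.05,0],[0,-0.03,-0.1,0],[-0.007,-0.075,-0.13,0],[-0.007,-0.12,-0.13,0],[-0.007,-0.165,-0.13,0],[-0.007,-0.21,-0.13,0],[-0.007,-0.255,-0.13,0],[-0.007,-0.3,-0.13,0],[-0.007,-0.345,-0.13,0],[-0.007,-0.385,-0.13,0],[-0.007,-0.417,-0.13,0],[-0.007,-0.417,-0.13,0]], "jaw": 0.05}}

```text
clock: 9.9
eef_pos: [439.1, -339.8, 227.0]
eef_rot: [-3.141, 0.001, 3.138]
wrist_force: [0.1, 0.3, -0.3]
finger_gap: 49.9
finger_force: 0.0
```

Call:
{"method": "move_arm", "body": {"moves": [[0,0,0,0],[0,0,0,0],[0,0,0,0]]}}

```text
clock: 10.2
eef_pos: [440.2, -335.6, 227.0]
eef_rot: [-3.141, 0.001, -3.14]
wrist_force: [-0.2, 0.8, -0.7]
finger_gap: 49.8
finger_force: 0.0
```

Descend to z ≈ 110 and grip.

Call:
{"method": "move_arm", "body": {"moves": [[0,-0.001,0.03,0],[0,-0.001,0.06,0],[0,-0.001,0.085,0],[0,-0.001,0.105,0],[0,-0.001,0.114,0],[0,-0.001,0.116,0],[0,-0.001,0.116,0],[0,-0.001,0.116,0]]}}

```text
clock: 11.0
eef_pos: [440.4, -337.7, 111.6]
eef_rot: [-3.14, 0.001, -3.141]
wrist_force: [-0.1, 0.0, 1.4]
finger_gap: 49.8
finger_force: 0.0
```

Call:
{"method": "move_arm", "body": {"moves": [[0,0,0,0],[0,0,0,0],[0,0,0,0],[0,0,0,0],[0,0,0,0],[0,0,-0.01,0],[0,0,-0.02,0],[0,0,-0.02,0],[0,0,-0.02,0]], "jaw": 0}}

```text
clock: 11.9
eef_pos: [440.0, -337.5, 130.8]
eef_rot: [-3.141, 0.0, -3.141]
wrist_force: [0.8, 1.0, -3.2]
finger_gap: 15.4
finger_force: 40.0
```

Call:
{"method": "move_arm", "body": {"moves": [[0.007,-0.014,0,0],[0.015,-0.0285,0,0],[0.015,-0.0285,0,0],[0.015,-0.0285,0.01,0],[0.015,-0.0285,0.016,0],[0.015,-0.0285,0.019,0],[0.015,-0.0285,0.02,0],[0.015,-0.0285,0.0205,0],[0.015,-0.0285,0.0205,0],[0.015,-0.0285,0.0205,0]]}}

```text
clock: 12.9
eef_pos: [425.2, -365.7, 110.5]
eef_rot: [-3.141, 0.0, -3.141]
wrist_force: [-2.7, 3.5, 5.8]
finger_gap: 15.3
finger_force: 40.0
```

Call:
{"method": "move_arm", "body": {"moves": [[0,0,0,0],[0,0,0,0],[0,0,0,0],[0,0,0,0],[0,0,-0.03,0],[0,0,-0.07,0],[0,0,-0.11,0],[0,0,-0.13,0],[0,0.04,-0.13,0],[0,0.08,-0.13,0],[0,0.12,-0.13,0],[0,0.16,-0.13,0]], "jaw": 0.05}}

```text
clock: 14.1
eef_pos: [424.6, -204.5, 240.0]
eef_rot: [-3.141, 0.0, 3.141]
wrist_force: [0.2, 0.9, 0.0]
finger_gap: 50.2
finger_force: 0.0
```

Call:
{"method": "move_arm", "body": {"moves": [[-0.008,0.045,0,0],[-0.008,0.09,0,0],[-0.008,0.135,0,0],[-0.008,0.18,0,0],[-0.008,0.225,0.03,0],[-0.008,0.26,0.06,0],[-0.008,0.286,0.09,0],[-0.008,0.286,0.12,0],[-0.008,0.286,0.15,0],[-0.008,0.286,0.16,0],[-0.008,0.286,0.16,0],[-0.008,0.286,0.16,0]], "jaw": 0}}

```text
clock: 15.3
eef_pos: [433.5, 79.9, 81.1]
eef_rot: [3.141, 0.001, 3.141]
wrist_force: [-0.3, -0.8, 0.4]
finger_gap: 0.3
finger_force: 0.0
```

```bash
python3 - <<'E'
from h import *
s=manip.read_state(); print(s['eef_pos'],s['eef_rot'],s['finger_gap'])
for n in('top','scene'): print(n,stick(n,425,-366,110,175),stick(n,425,-366,80,102), stick(n,425,-366,19,29,75))
E
```

```text
[433.54222559  79.92867012  81.09686037] [3.14145491e+00 1.36839185e-03 3.14141344e+00] 0.3017547679128983
top (array([ 424.9, -362.5,  140.6]), array([ 424.1, -365.1,  133.6]), np.float64(156.1), 132) (array([ 424.8, -359.5,   93.2]), array([ 424.5, -365.3,   90.8]), np.float64(101.6), 784) (array([ 424.9, -356.1,   24.4]), array([ 425.4, -366.8,   24. ]), np.float64(29.0), 1984)
scene (array([ 425.3, -364.7,  135.4]), array([ 423. , -364.7,  133.8]), np.float64(156.7), 150) (array([ 432.7, -364.9,   93. ]), array([ 425.7, -364.3,   90.9]), np.float64(101.8), 510) (array([ 440.4, -366.9,   25.1]), array([ 427.8, -365.3,   24. ]), np.float64(29.0), 1225)
```

Honey is centred. Press the round key: tip at 81 now; down to about 56.

Call:
{"method": "move_arm", "body": {"moves": [[0,0,0.008,0],[0,0,0.012,0],[0,0,0.016,0],[0,0,0.018,0],[0,0,0.02,0],[0,0,0.022,0],[0,0,0.0235,0],[0,0,0.0245,0],[0,0,0.0245,0],[0,0,0.0245,0]]}}

```text
clock: 16.6
eef_pos: [433.5, 80.1, 59.7]
eef_rot: [-3.141, 0.002, -3.141]
wrist_force: [-31.7, -3.8, 79.4]
finger_gap: 0.2
finger_force: 39.5
```

Call:
{"method": "move_arm", "body": {"moves": [[0,0,-0.03,0],[0,0,-0.07,0],[0,0,-0.11,0],[0,0,-0.15,0],[0.02,0.03,-0.185,0],[0.04,0.07,-0.185,0],[0.047,0.11,-0.185,0],[0.047,0.15,-0.185,0],[0.047,0.19,-0.185,0],[0.047,0.225,-0.185,0],[0.047,0.257,-0.185,0],[0.047,0.257,-0.185,0]], "jaw": 0.05}}

```text
clock: 17.8
eef_pos: [385.2, 339.6, 239.6]
eef_rot: [-3.141, -0.001, -3.139]
wrist_force: [0.0, 0.3, 0.0]
finger_gap: 50.1
finger_force: 0.0
```

```bash
python3 - <<'E'
from h import *
s=manip.read_state(); print(s['clock'],s['eef_pos'],s['eef_rot'],s['wrist_force'],s['joints'])
c=cam('scene'); cv2.imwrite('pics/s2.png',c['frame'])
print(stick('scene',425,-366,110,175))
for x in (610,535.5,461): print(stick('top',x,337,185,200,35))
E
```

```text
17.8 [385.23270293 339.61890262 239.59991738] [-3.14131377e+00 -9.47952368e-04 -3.13855711e+00] [0.0119241  0.29214959 0.00189822] [ 6.51040226e-01  1.93398597e-01  1.57337528e+00  3.56594160e-04
  1.37574291e+00 -9.22861051e-01]
(array([ 425.4, -364.8,  135.2]), array([ 423.1, -364.7,  133.4]), np.float64(156.8), 150)
(array([609.5, 335. , 193.2]), array([610.1, 336.1, 191.6]), np.float64(198.1), 301)
(array([535.6, 335.3, 193.4]), array([535.7, 336.8, 191.5]), np.float64(197.9), 311)
(array([460.9, 335.6, 193.4]), array([461.4, 336.8, 191.3]), np.float64(197.6), 319)
```

View pics/s2.png

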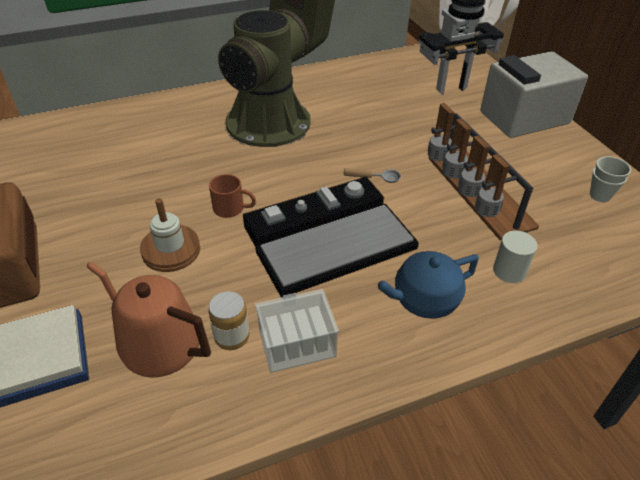

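The honey pot is on the coasters (165,235), and the gripper is above the near infuser (445,110). Descend and grip.

Call:
{"method": "move_arm", "body": {"moves": [[0,0,0.03,0],[0,0,0.06,0],[0,0,0.08,0],[0,0,0.088,0],[0,0,0.088,0],[0,0,0.088,0]]}}

```text
clock: 18.65
eef_pos: [386.3, 337.0, 153.6]
eef_rot: [3.141, 0.001, 3.141]
wrist_force: [0.1, -0.1, 0.9]
finger_gap: 50.0
finger_force: 0.0
```

Call:
{"method": "move_arm", "body": {"moves": [[0,0,0,0],[0,0,0,0],[0,0,0,0],[0,0,0,0],[0,0,0,0],[0,0,-0.008,0],[0,0,-0.015,0],[0,0,-0.015,0],[0,0,-0.015,0]], "jaw": 0, "squeeze": 45}}

```text
clock: 19.55
eef_pos: [385.8, 337.0, 167.6]
eef_rot: [3.141, 0.0, -3.141]
wrist_force: [-0.6, 0.4, -1.6]
finger_gap: 14.2
finger_force: 45.0
```

Call:
{"method": "move_arm", "body": {"moves": [[0,-0.025,0,0],[0,-0.055,0,0],[0,-0.09,0,0],[-0.005,-0.13,-0.015,0],[-0.02,-0.17,-0.03,0],[-0.04,-0.205,-0.03,0],[-0.06,-0.24,-0.03,0],[-0.08,-0.275,-0.03,0],[-0.1,-0.31,-0.03,0],[-0.12,-0.345,-0.03,0],[-0.14,-0.38,-0.03,0],[-0.155,-0.41,-0.03,0]]}}

```text
clock: 20.75
eef_pos: [541.5, -74.9, 197.0]
eef_rot: [3.142, -0.001, 3.141]
wrist_force: [0.2, 0.8, -1.6]
finger_gap: 13.8
finger_force: 45.0
```

Call:
{"method": "move_arm", "body": {"moves": [[-0.014,-0.028,0,0],[-0.027,-0.056,0,0],[-0.027,-0.056,0.015,0],[-0.027,-0.056,0.035,0],[-0.027,-0.056,0.05,0],[-0.027,-0.056,0.058,0],[-0.027,-0.056,0.062,0],[-0.027,-0.056,0.064,0],[-0.027,-0.056,0.064,0],[-0.027,-0.056,0.064,0]]}}

```text
clock: 21.75
eef_pos: [568.2, -129.0, 134.1]
eef_rot: [-3.141, 0.001, -3.141]
wrist_force: [-0.2, -0.3, -1.8]
finger_gap: 13.7
finger_force: 45.0
```

Call:
{"method": "move_arm", "body": {"moves": [[0,0,0.002,0],[0,0,0.003,0],[0,0,0.004,0],[0,0,0.004,0],[0,0,0.004,0]]}}

```text
clock: 22.25
eef_pos: [567.9, -129.0, 129.5]
eef_rot: [-3.142, -0.0, -3.141]
wrist_force: [-0.4, 0.2, -1.7]
finger_gap: 13.8
finger_force: 45.0
```

```bash
python3 - <<'E'
from h import *
c=cam('scene'); cv2.imwrite('pics/s3.png',cv2.resize(c['frame'][130:310,220:460],None,fx=3,fy=3))
E
```

```text
(no output)
```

View pics/s3.png

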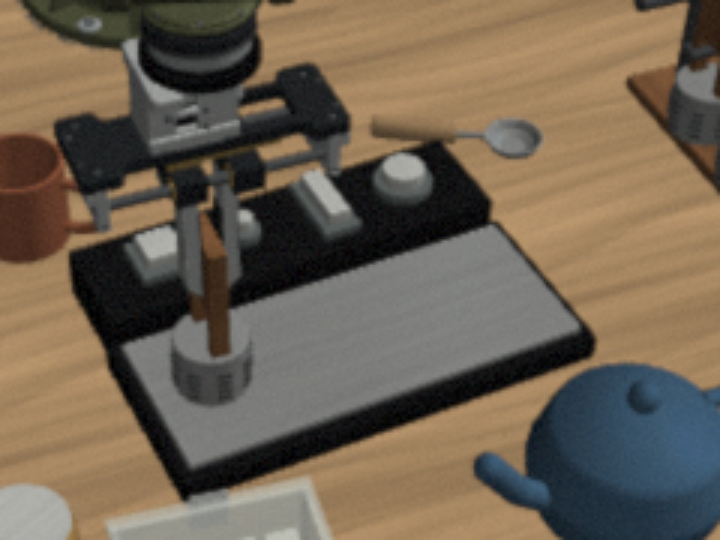

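The infuser is upright over the plate's -y end (basket at about (210,360) in the crop), nearly touching. Lower gently.

Call:
{"method": "move_arm", "body": {"moves": [[0,0,0.001,0],[0,0,0.001,0],[0,0,0.002,0],[0,0,0.002,0],[0,0,0.002,0]]}}

```text
clock: 22.8
eef_pos: [568.0, -129.0, 127.7]
eef_rot: [-3.141, 0.0, -3.141]
wrist_force: [-0.4, 1.1, 1.8]
finger_gap: 13.6
finger_force: 45.0
```

Contact. Release, rise, go to the second infuser (461, 337).

Call:
{"method": "move_arm", "body": {"moves": [[0,0,0,0],[0,0,0,0],[0,0,0,0],[0,0,0,0],[0,0,-0.03,0],[0,0,-0.07,0],[0,0,-0.1,0],[0,0.02,-0.112,0],[0.01,0.055,-0.112,0],[0.02,0.095,-0.112,0],[0.03,0.135,-0.112,0],[0.04,0.175,-0.112,0]], "jaw": 0.045}}

```text
clock: 24.0
eef_pos: [527.2, 47.4, 239.5]
eef_rot: [3.142, 0.0, 3.141]
wrist_force: [0.5, -0.6, 0.1]
finger_gap: 44.7
finger_force: 0.0
```

Call:
{"method": "move_arm", "body": {"moves": [[0.01,0.04,0,0],[0.02,0.08,0,0],[0.03,0.12,0,0],[0.04,0.16,0,0],[0.05,0.2,0,0],[0.06,0.24,0,0],[0.067,0.27,0,0],[0.067,0.291,0,0],[0.067,0.291,0,0],[0.067,0.291,0,0],[0.067,0.291,0.03,0],[0.067,0.291,0.03,0]]}}

```text
clock: 25.2
eef_pos: [460.1, 335.3, 206.6]
eef_rot: [-3.139, -0.004, 3.141]
wrist_force: [-1.2, 0.0, -0.1]
finger_gap: 44.9
finger_force: 0.0
```

```bash
cat > chk.py <<'E'
from h import *
s=manip.read_state(); print(s['clock'],s['eef_pos'].round(1),s['wrist_force'].round(1))
print('honey',stick('scene',425,-366,110,175))
import sys
for a in sys.argv[1:]:
    x,y=map(float,a.split(',')); z0=185 if y>200 else 150
    for n in ('top','scene'): print(a,n,stick(n,x,y,z0,z0+25 if y<200 else 200,35))
E
python3 chk.py 568,-129
```

```text
25.2 [460.1 335.3 206.6] [-1.2  0.  -0.1]
honey (array([ 425.2, -364.7,  135.5]), array([ 421.7, -364.7,  132.6]), np.float64(155.1), 149)
568,-129 top (array([ 566.1, -128.9,  168.9]), array([ 566.9, -129.4,  164.6]), np.float64(173.6), 240)
568,-129 scene (array([ 569.1, -130.1,  165.8]), array([ 565.3, -129. ,  162.2]), np.float64(174.3), 208)
```

Call:
{"method": "move_arm", "body": {"moves": [[0,0,0.02,0],[0,0,0.04,0],[0,0,0.052,0],[0,0,0.056,0],[0,0,0.056,0],[0,0,0.056,0]]}}

```text
clock: 25.95
eef_pos: [461.2, 337.2, 154.5]
eef_rot: [3.141, 0.001, -3.141]
wrist_force: [-0.4, -0.2, -0.5]
finger_gap: 45.3
finger_force: 0.0
```

Call:
{"method": "move_arm", "body": {"moves": [[0,0,0,0],[0,0,0,0],[0,0,0,0],[0,0,0,0],[0,0,0,0],[0,0,-0.008,0],[0,0,-0.015,0],[0,0,-0.015,0],[0,0,-0.015,0]], "jaw": 0}}

```text
clock: 26.85
eef_pos: [460.9, 337.1, 168.7]
eef_rot: [3.141, 0.0, -3.141]
wrist_force: [-0.9, -0.0, -1.3]
finger_gap: 14.3
finger_force: 45.0
```

Call:
{"method": "move_arm", "body": {"moves": [[0,-0.025,0,0],[0,-0.055,0,0],[0,-0.09,0,0],[-0.005,-0.13,-0.015,0],[-0.015,-0.17,-0.03,0],[-0.025,-0.205,-0.03,0],[-0.04,-0.24,-0.03,0],[-0.055,-0.275,-0.03,0],[-0.07,-0.31,-0.03,0],[-0.085,-0.345,-0.03,0],[-0.102,-0.375,-0.03,0],[-0.102,-0.391,-0.03,0]]}}

```text
clock: 28.05
eef_pos: [563.6, -56.2, 197.8]
eef_rot: [-3.141, -0.001, 3.14]
wrist_force: [0.2, -0.1, -0.6]
finger_gap: 13.7
finger_force: 45.0
```

Call:
{"method": "move_arm", "body": {"moves": [[0,0,0,0],[0,0,0.01,0],[0,0,0.03,0],[0,0,0.05,0],[0,0,0.06,0],[0,0,0.065,0],[0,0,0.067,0],[0,0,0.067,0],[0,0,0.067,0]]}}

```text
clock: 28.95
eef_pos: [563.2, -53.9, 132.2]
eef_rot: [-3.141, 0.001, -3.141]
wrist_force: [-0.6, 0.9, -1.7]
finger_gap: 14.1
finger_force: 45.0
```

Call:
{"method": "move_arm", "body": {"moves": [[0,0,0.001,0],[0,0,0.002,0],[0,0,0.003,0],[0,0,0.003,0],[0,0,0.003,0]]}}

```text
clock: 29.45
eef_pos: [563.0, -54.0, 128.6]
eef_rot: [-3.142, 0.0, -3.141]
wrist_force: [-0.3, -0.0, 0.5]
finger_gap: 13.6
finger_force: 45.0
```

Call:
{"method": "move_arm", "body": {"moves": [[0,0,0,0],[0,0,0,0],[0,0,0,0],[0,0,0,0],[0,0,-0.03,0],[0,0,-0.07,0],[0,0,-0.1,0],[0,0.02,-0.111,0],[0.005,0.055,-0.111,0],[0.01,0.095,-0.111,0],[0.015,0.135,-0.111,0],[0.02,0.175,-0.111,0]], "jaw": 0.045}}

```text
clock: 30.65
eef_pos: [542.4, 122.5, 239.6]
eef_rot: [3.142, 0.0, 3.142]
wrist_force: [0.4, 0.1, 0.0]
finger_gap: 45.5
finger_force: 0.0
```

Call:
{"method": "move_arm", "body": {"moves": [[0.007,0.04,0,0],[0.007,0.08,0,0],[0.007,0.12,0,0],[0.007,0.16,0,0],[0.007,0.195,0,0],[0.007,0.216,0,0],[0.007,0.216,0,0],[0.007,0.216,0,0],[0.007,0.216,0.03,0],[0.007,0.216,0.03,0],[0.007,0.216,0.03,0]]}}

```text
clock: 31.75
eef_pos: [536.0, 336.1, 210.0]
eef_rot: [-3.141, -0.0, 3.141]
wrist_force: [-0.6, -0.1, 1.9]
finger_gap: 45.3
finger_force: 0.0
```

```bash
python3 chk.py 568,-129 563,-54
```

```text
31.75 [536.  336.1 210. ] [-0.6 -0.1  1.9]
honey (array([ 425.3, -364.8,  135.8]), array([ 421.4, -364.7,  132.9]), np.float64(155.3), 146)
568,-129 top (array([ 566.1, -128.9,  168.8]), array([ 566.9, -129.5,  162.5]), np.float64(174.9), 242)
568,-129 scene (array([ 568.9, -130. ,  165.9]), array([ 563.8, -128.5,  162.3]), np.float64(173.9), 203)
563,-54 top (array([561.3, -54.4, 169.5]), array([562.6, -54.6, 162.4]), np.float64(173.1), 222)
563,-54 scene (array([564.2, -55.4, 165.8]), array([559. , -54. , 162.6]), np.float64(174.8), 201)
```

Call:
{"method": "move_arm", "body": {"moves": [[0,0,0.02,0],[0,0,0.04,0],[0,0,0.052,0],[0,0,0.056,0],[0,0,0.056,0],[0,0,0.056,0]]}}

```text
clock: 32.6
eef_pos: [536.2, 337.3, 154.5]
eef_rot: [3.141, 0.001, -3.141]
wrist_force: [-0.0, -0.8, -0.4]
finger_gap: 44.5
finger_force: 0.0
```

Call:
{"method": "move_arm", "body": {"moves": [[0,0,0,0],[0,0,0,0],[0,0,0,0],[0,0,0,0],[0,0,0,0],[0,0,-0.008,0],[0,0,-0.015,0],[0,0,-0.015,0],[0,0,-0.015,0]], "jaw": 0}}

```text
clock: 33.5
eef_pos: [535.9, 337.1, 168.7]
eef_rot: [3.141, 0.0, -3.141]
wrist_force: [0.1, -0.3, -1.6]
finger_gap: 13.9
finger_force: 45.0
```

Call:
{"method": "move_arm", "body": {"moves": [[0,-0.025,0,0],[0,-0.055,0,0],[0,-0.09,0,0],[-0.005,-0.13,-0.015,0],[-0.01,-0.17,-0.03,0],[-0.015,-0.205,-0.03,0],[-0.021,-0.24,-0.03,0],[-0.021,-0.275,-0.03,0],[-0.021,-0.3,-0.03,0],[-0.021,-0.317,-0.03,0],[-0.021,-0.317,-0.03,0],[-0.021,-0.317,-0.03,0]]}}

```text
clock: 34.7
eef_pos: [556.8, 20.2, 198.3]
eef_rot: [3.141, -0.0, 3.141]
wrist_force: [0.4, 0.9, -2.2]
finger_gap: 13.8
finger_force: 45.0
```

Call:
{"method": "move_arm", "body": {"moves": [[0,0,0,0],[0,0,0.01,0],[0,0,0.03,0],[0,0,0.05,0],[0,0,0.06,0],[0,0,0.065,0],[0,0,0.067,0],[0,0,0.067,0],[0,0,0.067,0]]}}

```text
clock: 35.6
eef_pos: [557.2, 20.1, 132.2]
eef_rot: [-3.142, 0.001, -3.141]
wrist_force: [0.2, -0.1, -1.5]
finger_gap: 13.9
finger_force: 45.0
```

Call:
{"method": "move_arm", "body": {"moves": [[0,0,0.001,0],[0,0,0.002,0],[0,0,0.003,0],[0,0,0.003,0],[0,0,0.003,0]]}}

```text
clock: 36.1
eef_pos: [557.0, 20.0, 128.7]
eef_rot: [-3.142, 0.0, -3.141]
wrist_force: [0.1, 0.6, 0.9]
finger_gap: 13.7
finger_force: 45.0
```

Call:
{"method": "move_arm", "body": {"moves": [[0,0,0,0],[0,0,0,0],[0,0,0,0],[0,0,0,0],[0,0,-0.03,0],[0,0,-0.07,0],[0,0,-0.1,0],[0,0.02,-0.111,0],[-0.005,0.055,-0.111,0],[-0.01,0.095,-0.111,0],[-0.02,0.135,-0.111,0],[-0.03,0.175,-0.111,0]], "jaw": 0.045}}

```text
clock: 37.3
eef_pos: [586.9, 196.7, 239.6]
eef_rot: [3.142, 0.0, -3.141]
wrist_force: [-0.2, -0.6, 0.7]
finger_gap: 45.2
finger_force: 0.0
```

Call:
{"method": "move_arm", "body": {"moves": [[-0.01,0.035,0,0],[-0.02,0.07,0,0],[-0.023,0.105,0,0],[-0.023,0.13,0,0],[-0.023,0.1415,0,0],[-0.023,0.1415,0,0],[-0.023,0.1415,0,0],[-0.023,0.1415,0.03,0],[-0.023,0.1415,0.03,0],[-0.023,0.1415,0.03,0]]}}

```text
clock: 38.3
eef_pos: [610.0, 335.5, 210.0]
eef_rot: [-3.141, -0.001, 3.141]
wrist_force: [-0.6, 0.3, 0.6]
finger_gap: 45.0
finger_force: 0.0
```

```bash
python3 chk.py 568,-129 563,-54 557,20
```

```text
38.3 [610.  335.5 210. ] [-0.6  0.3  0.6]
honey (array([ 425.7, -364.9,  136.4]), array([ 421.8, -364.7,  134. ]), np.float64(157.9), 146)
568,-129 top (array([ 566.1, -128.9,  168.8]), array([ 567. , -129.5,  163.6]), np.float64(173.4), 241)
568,-129 scene (array([ 569. , -129.9,  165.7]), array([ 565.2, -128.3,  162. ]), np.float64(174.1), 207)
563,-54 top (array([561.3, -54.4, 169.3]), array([562.6, -54.6, 162.7]), np.float64(174.7), 222)
563,-54 scene (array([564.4, -55.4, 165.5]), array([559.9, -53.8, 162.4]), np.float64(174.7), 206)
557,20 top (array([555.6,  18.6, 169. ]), array([556.6,  18.9, 162.4]), np.float64(174.5), 226)
557,20 scene (array([557.2,  18.4, 165. ]), array([553.9,  20.1, 162.3]), np.float64(174.4), 210)
```

Call:
{"method": "move_arm", "body": {"moves": [[0,0,0.02,0],[0,0,0.04,0],[0,0,0.052,0],[0,0,0.056,0],[0,0,0.056,0],[0,0,0.056,0]]}}

```text
clock: 39.25
eef_pos: [610.1, 336.7, 154.5]
eef_rot: [3.141, 0.001, -3.141]
wrist_force: [0.3, 0.4, 0.0]
finger_gap: 44.9
finger_force: 0.0
```

Call:
{"method": "move_arm", "body": {"moves": [[0,0,0,0],[0,0,0,0],[0,0,0,0],[0,0,0,0],[0,0,0,0],[0,0,-0.008,0],[0,0,-0.015,0],[0,0,-0.015,0],[0,0,-0.015,0]], "jaw": 0}}

```text
clock: 40.15
eef_pos: [609.9, 336.6, 168.7]
eef_rot: [3.141, 0.0, -3.141]
wrist_force: [-0.8, -0.3, -1.0]
finger_gap: 13.8
finger_force: 45.0
```

Call:
{"method": "move_arm", "body": {"moves": [[0,-0.025,0,0],[0,-0.055,0,0],[0,-0.09,0,0],[0.005,-0.13,-0.015,0],[0.02,-0.165,-0.03,0],[0.035,-0.195,-0.03,0],[0.05,-0.22,-0.03,0],[0.058,-0.241,-0.03,0],[0.058,-0.241,-0.03,0],[0.058,-0.241,-0.03,0]]}}

```text
clock: 41.15
eef_pos: [552.0, 95.6, 198.6]
eef_rot: [3.141, 0.0, 3.141]
wrist_force: [0.6, 1.1, -2.1]
finger_gap: 13.9
finger_force: 45.0
```

Call:
{"method": "move_arm", "body": {"moves": [[0,0,0,0],[0,0,0.01,0],[0,0,0.03,0],[0,0,0.05,0],[0,0,0.06,0],[0,0,0.065,0],[0,0,0.067,0],[0,0,0.067,0],[0,0,0.067,0]]}}

```text
clock: 42.05
eef_pos: [552.2, 95.6, 132.2]
eef_rot: [3.141, 0.001, -3.141]
wrist_force: [-0.4, 0.5, -1.4]
finger_gap: 13.7
finger_force: 45.0
```

Call:
{"method": "move_arm", "body": {"moves": [[0,0,0.001,0],[0,0,0.002,0],[0,0,0.003,0],[0,0,0.003,0],[0,0,0.003,0]]}}

```text
clock: 42.55
eef_pos: [552.0, 95.5, 128.6]
eef_rot: [3.142, 0.0, -3.141]
wrist_force: [-0.7, 0.7, 0.9]
finger_gap: 13.8
finger_force: 45.0
```

Call:
{"method": "move_arm", "body": {"moves": [[0,0,0,0],[0,0,0,0],[0,0,0,0],[0,0,0,0],[0,0,-0.03,0],[0,0,-0.07,0],[0,0,-0.1,0],[0.02,0,-0.112,0],[0.06,0,-0.112,0],[0.1,-0.02,-0.112,0],[0.1035,-0.06,-0.112,0],[0.1035,-0.1,-0.112,0]], "jaw": 0.045}}

```text
clock: 43.75
eef_pos: [447.4, -5.1, 241.1]
eef_rot: [-3.141, 0.001, -3.139]
wrist_force: [1.9, -0.1, 0.0]
finger_gap: 44.8
finger_force: 0.0
```

Call:
{"method": "move_arm", "body": {"moves": [[0,-0.04,0,0],[0,-0.08,0,0],[0,-0.11,0,0],[0,-0.125,0,0],[0,-0.125,0,0],[0,-0.125,0.04,0],[0,-0.125,0.08,0],[0,-0.125,0.12,0],[0,-0.125,0.145,0],[0,-0.125,0.16,0],[0,-0.125,0.16,0],[0,-0.125,0.16,0]], "jaw": 0}}

```text
clock: 44.95
eef_pos: [448.7, -129.0, 81.1]
eef_rot: [-3.142, 0.0, -3.141]
wrist_force: [0.6, 0.1, 1.1]
finger_gap: 0.0
finger_force: 0.0
```

```bash
python3 chk.py 568,-129 563,-54 557,20 552,95; python3 - <<'E'
from h import *
for n in ('scene','top'):
    c=cam(n); cv2.imwrite(f'pics/{n}4.png',c['frame'])
E
```

```text
44.95 [ 448.7 -129.    81.1] [0.6 0.1 1.1]
honey (array([ 425.2, -364.8,  135.3]), array([ 423. , -364.6,  133. ]), np.float64(155.9), 149)
568,-129 top (array([ 566.1, -128.9,  168.7]), array([ 567. , -129.4,  162. ]), np.float64(173.1), 239)
568,-129 scene (array([ 568.9, -130.1,  165.8]), array([ 563.4, -128.6,  162.6]), np.float64(174.5), 207)
563,-54 top (array([561.4, -54.4, 169.5]), array([562.4, -54.6, 162.5]), np.float64(173.1), 222)
563,-54 scene (array([563.7, -55.3, 165.6]), array([560.3, -53.6, 162.5]), np.float64(174.6), 199)
557,20 top (array([555.7,  18.5, 168.6]), array([556.8,  18.9, 162.1]), np.float64(174.2), 227)
557,20 scene (array([557.6,  18.3, 165. ]), array([553.7,  20.1, 162.3]), np.float64(174.3), 210)
552,95 top (array([551. ,  93.4, 168.1]), array([551.8,  94.5, 162.4]), np.float64(173.3), 261)
552,95 scene (array([553.4,  93.7, 164.6]), array([549.6,  95.8, 162.1]), np.float64(174.3), 211)
```

View pics/scene4.png

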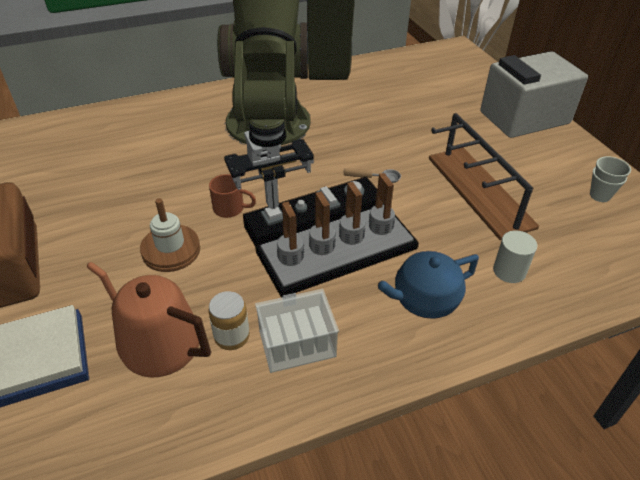

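View pics/top4.png

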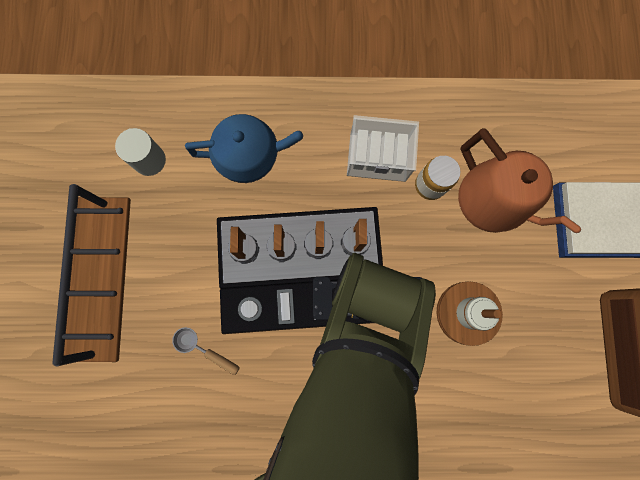

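All four infusers stand wholly on the plate, at (238-362, 240-247) in the top view. The rail is empty and the honey pot is on the coasters. Press the square key.

Call:
{"method": "move_arm", "body": {"moves": [[0,0,0.008,0],[0,0,0.013,0],[0,0,0.016,0],[0,0,0.018,0],[0,0,0.0195,0],[0,0,0.0205,0],[0,0,0.021,0],[0,0,0.021,0],[0,0,0.021,0]]}}

```text
clock: 46.4
eef_pos: [448.5, -129.5, 60.8]
eef_rot: [-3.141, 0.0, -3.141]
wrist_force: [-9.2, 4.0, 24.7]
finger_gap: 0.6
finger_force: 12.5
```

Call:
{"method": "move_arm", "body": {"moves": [[0,0,-0.015,0],[0,0,-0.05,0],[0,0,-0.08,0],[0.005,0.03,-0.08,0],[0.01,0.07,-0.08,0],[0.0145,0.11,-0.08,0],[0.0145,0.15,-0.08,0],[0.0145,0.185,-0.08,0],[0.0145,0.2095,-0.08,0],[0.0145,0.2095,-0.08,0],[0.0145,0.2095,-0.05,0],[0.0145,0.2095,-0.021,0]]}}

```text
clock: 47.6
eef_pos: [434.2, 79.7, 80.0]
eef_rot: [3.142, 0.002, -3.141]
wrist_force: [1.2, 0.2, -0.2]
finger_gap: 0.9
finger_force: 0.0
```

Call:
{"method": "move_arm", "body": {"moves": [[0,0,0,0],[0,0,0,0],[0,0,0,0]]}}

```text
clock: 47.9
eef_pos: [434.6, 79.8, 81.8]
eef_rot: [3.141, 0.002, 3.141]
wrist_force: [0.2, -0.1, 0.7]
finger_gap: 0.5
finger_force: 0.0
```

Call:
{"method": "move_arm", "body": {"moves": [[0,0,0.008,0],[0,0,0.013,0],[0,0,0.016,0],[0,0,0.018,0],[0,0,0.0195,0],[0,0,0.0205,0],[0,0,0.021,0],[0,0,0.021,0],[0,0,0.021,0]]}}

```text
clock: 48.8
eef_pos: [434.2, 80.0, 60.8]
eef_rot: [-3.141, 0.001, -3.141]
wrist_force: [-8.6, -1.5, 24.8]
finger_gap: 0.6
finger_force: 12.3
```

Now the bar key at (438.8, 8.8).

Call:
{"method": "move_arm", "body": {"moves": [[0,0,-0.015,0],[0,0,-0.05,0],[0,0,-0.08,0],[-0.005,-0.035,-0.08,0],[-0.005,-0.06,-0.08,0],[-0.005,-0.071,-0.08,0],[-0.005,-0.071,-0.08,0],[-0.005,-0.071,-0.05,0],[-0.005,-0.071,-0.021,0],[-0.005,-0.071,-0.021,0],[-0.005,-0.071,-0.021,0]]}}

```text
clock: 49.9
eef_pos: [438.9, 9.7, 80.9]
eef_rot: [3.141, -0.001, -3.141]
wrist_force: [0.6, 0.4, 0.2]
finger_gap: 0.5
finger_force: 0.0
```

Call:
{"method": "move_arm", "body": {"moves": [[0,0,0.008,0],[0,0,0.013,0],[0,0,0.016,0],[0,0,0.018,0],[0,0,0.0195,0],[0,0,0.0205,0],[0,0,0.021,0],[0,0,0.021,0],[0,0,0.021,0]]}}

```text
clock: 50.8
eef_pos: [439.4, 9.1, 60.9]
eef_rot: [3.141, 0.001, -3.141]
wrist_force: [-7.1, 2.4, 22.4]
finger_gap: 0.2
finger_force: 11.6
```

Call:
{"method": "move_arm", "body": {"moves": [[0,0,-0.015,0],[0,0,-0.05,0],[0,0,-0.09,0],[0,0,-0.13,0],[0,0,-0.17,0],[0,0,-0.2,0],[0,0,-0.2,0],[0,0,-0.2,0],[0,0,-0.2,0]]}}

```text
clock: 51.7
eef_pos: [438.4, 9.0, 258.2]
eef_rot: [3.142, -0.002, -3.141]
wrist_force: [-0.3, 0.9, -0.1]
finger_gap: 0.1
finger_force: 0.0
```

```bash
python3 chk.py 568,-129 563,-54 557,20 552,95
```

```text
51.7 [438.4   9.  258.2] [-0.3  0.9 -0.1]
honey (array([ 425.5, -364.9,  135.4]), array([ 423.2, -364.7,  132.7]), np.float64(155.1), 147)
568,-129 top (array([ 566. , -128.9,  168.8]), array([ 566.9, -129.4,  164. ]), np.float64(173.4), 240)
568,-129 scene (array([ 569., -130.,  166.]), array([ 563.5, -128.5,  162.4]), np.float64(174.8), 205)
563,-54 top (array([561.3, -54.4, 169.5]), array([562.4, -54.6, 162.9]), np.float64(173.7), 224)
563,-54 scene (array([564.2, -55.5, 165.4]), array([558. , -53.7, 162. ]), np.float64(174.0), 206)
557,20 top (array([555.7,  18.6, 168.7]), array([556.8,  18.8, 161.7]), np.float64(173.3), 228)
557,20 scene (array([557.7,  18.3, 165.3]), array([553. ,  19.8, 162. ]), np.float64(174.0), 208)
552,95 top (array([550.9,  93.4, 168.1]), array([551.9,  94.5, 163.2]), np.float64(174.4), 262)
552,95 scene (array([553.4,  93.4, 164.9]), array([550. ,  95.6, 162.1]), np.float64(173.9), 206)
```

```bash
python3 -c "
from cell import manip
print(manip.sign_off())"
```

```text
the job is handed in; nothing more can be done
None
```

The job is handed in (sign-off gave no verdict): the honey pot is centred on the coasters (re-centred once after being knocked aside), the brewer was woken with the large round key, all four infusers stand upright on the warming plate, and the square, large round and long bar keys were then pressed fully down in that order; my hardest key press, the wake-up one, read 79 N at the wrist against the 120 N limit.

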